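# Rub down the reflective stickers on a mudguard

### The job

Five yellow reflective stickers have just been stuck in a row along the crown of the blue mudguard that is clamped in the mini vise. Rub them down: with the closed fingertips, stroke lightly along the row from the sticker nearest the vise over each one in turn to the last, out towards the free end, without bending the springy mudguard far, then lift the hand clear. Do not pinch or lift the mudguard, and leave the rear light, cassette tool, grip cover and crate where they are.

Things in the scene. Friction and masses are not known exactly. Their poses are not given: they have to be found in the camera images.
- vise: compact black mini vise fixed on the shelf, the mudguard in its jaws. Origin on the shelf below the middle of the sticker row, NOT in the vise. x: level along the mudguard from the vise to the free end; y: level across; z: up. The vise itself is at x = -140 mm: foot 72 mm wide, jaws 45 mm along x, 57 mm along y, tops 80 mm above the shelf, round knob of 32 mm out to y = +72 mm.
- tab: steel tab that is riveted under the mudguard and clamped in the jaws, at a slope that differs up to 0.1 rad either way from run to run. Origin 6 mm under the crown, 140 mm along the arch before the third sticker; axes those of the unbent mudguard: x to the free end, y across, z up
- mudguard: blue bicycle mudguard, 288 mm long, 57 mm wide, 19 mm deep, arched lengthways (radius 350 mm, top near the third sticker, 130 +-20 mm above the shelf), crown flat for 24 mm across, sides sloping down. Origin and axes as tab. Springy: bends about its origin 0.1 rad per N m (1.7 N per mm at the first sticker, 0.25 at the last), springs back.
- sticker1 (a point): centre of the first sticker from the vise, on the crown's surface: thin yellow rectangle, 26 mm along, 17 mm across; stickers stand 32 mm apart. Axes as mudguard (not turned with the arch); here the crown rises towards the free end by 0.18 rad relative to the mudguard's x axis.
- sticker2 (a point): centre of the second sticker from the vise, on the crown's surface: thin yellow rectangle, 26 mm along, 17 mm across; stickers stand 32 mm apart. Axes as mudguard (not turned with the arch); here the crown rises by 0.09 rad relative to the mudguard's x axis.
- sticker3 (a point): centre of the third sticker from the vise, on the crown's surface: thin yellow rectangle, 26 mm along, 17 mm across; stickers stand 32 mm apart. Axes as mudguard (not turned with the arch); here the crown is level (0) rad relative to the mudguard's x axis.
- sticker4 (a point): centre of the fourth sticker from the vise, on the crown's surface: thin yellow rectangle, 26 mm along, 17 mm across; stickers stand 32 mm apart. Axes as mudguard (not turned with the arch); here the crown falls by 0.09 rad relative to the mudguard's x axis.
- sticker5 (a point): centre of the last sticker from the vise, on the crown's surface: thin yellow rectangle, 26 mm along, 17 mm across; stickers stand 32 mm apart. Axes as mudguard (not turned with the arch); here the crown falls towards the free end by 0.18 rad relative to the mudguard's x axis.
- guard_end (a point): middle of the crown's edge at the free end of the mudguard, 48 mm beyond the centre of the last sticker
- rear_light: white plastic bicycle rear light with red lens and white press button, loose, lying, 62 x 44 mm, 32 mm high; origin under its centre
- cassette_tool: stainless steel splined cassette tool, loose, standing, 32 mm across, 60 mm high; origin under its centre
- bar_cover: green silicone handlebar grip cover, loose, lying along its x, 115 mm long, about 40 mm across at the flange, 40 mm high; origin under its centre
- crate: wooden crate of spare reflectors, 210 x 150 mm, 75 mm high, loose, 1.2 kg; origin under its centre

How it is judged (in metres and radians):
On the way, in this order (a step that is already met when the one before it is completed fails the run):
1. the fingertips touch the first sticker (counted from the vise) lightly from above (contact force between mudguard and the fingers above 0.2 N and x of the grasp point in the frame of sticker1 between -0.013 and 0.013 m and y of the grasp point in the frame of sticker1 between -0.016 and 0.016 m and z of the grasp point in the frame of sticker1 above 0.008 m), for 0.12 s.
2. the fingertips touch the second sticker (counted from the vise) lightly from above (contact force between mudguard and the fingers above 0.2 N and x of the grasp point in the frame of sticker2 between -0.013 and 0.013 m and y of the grasp point in the frame of sticker2 between -0.016 and 0.016 m and z of the grasp point in the frame of sticker2 above 0.008 m), for 0.12 s.
3. the fingertips touch the third sticker (counted from the vise) lightly from above (contact force between mudguard and the fingers above 0.2 N and x of the grasp point in the frame of sticker3 between -0.013 and 0.013 m and y of the grasp point in the frame of sticker3 between -0.016 and 0.016 m and z of the grasp point in the frame of sticker3 above 0.008 m), for 0.12 s.
4. the fingertips touch the fourth sticker (counted from the vise) lightly from above (contact force between mudguard and the fingers above 0.2 N and x of the grasp point in the frame of sticker4 between -0.013 and 0.013 m and y of the grasp point in the frame of sticker4 between -0.016 and 0.016 m and z of the grasp point in the frame of sticker4 above 0.008 m), for 0.12 s.
5. the fingertips touch the last sticker (counted from the vise) lightly from above (contact force between mudguard and the fingers above 0.2 N and x of the grasp point in the frame of sticker5 between -0.013 and 0.013 m and y of the grasp point in the frame of sticker5 between -0.016 and 0.016 m and z of the grasp point in the frame of sticker5 above 0.008 m), for 0.12 s.
At the end, for the whole second after the job is handed in: the fingertips have been over all five stickers in order; the mudguard has sprung back to within 12 mm of its first place at the free end and is at rest; rear light, cassette tool, grip cover and crate are within 15 mm of where they stood (distance of guard_end from where it was at the start of the episode below 0.012 m and angular speed of mudguard below 0.1 rad/s and distance of each of rear_light, cassette_tool, bar_cover, crate from where it was at the start of the episode below 0.015 m); the robot touches nothing.
It fails at once if the mudguard is pressed with more than 20 N (contact force between mudguard and the fingers above 20 N).
It fails at once if the free end of the mudguard is bent by more than 45 mm (distance of guard_end from where it was at the start of the episode above 0.045 m).
It fails at once if the mudguard is lifted: its free end raised more than 12 mm by bending it up (z of guard_end in the frame of tab above 0.0279 m).
It fails at once if the mudguard is held from its sides or from below, the fingers reaching past the crown (contact force between mudguard and the fingers above 0.2 N and z of the grasp point in the frame of sticker3 below -0.012 m and x of the grasp point in the frame of sticker3 between -0.08 and 0.12 m and y of the grasp point in the frame of sticker3 between -0.03 and 0.03 m).
It fails at once if the rear light, cassette tool, grip cover or crate is pushed or lifted by more than 15 mm (distance of any of rear_light, cassette_tool, bar_cover, crate from where it was at the start of the episode above 0.015 m).
It also fails if it takes over 40 s, if anything falls off the work surface, if the arm or the gripper's body presses on something with over 40 N, if the wrist force passes 120 N, or if a joint passes its speed limit or range.

### The arm

A 6-joint arm with a two-finger parallel gripper is mounted at the origin on the work surface. World frame = base frame: x ahead of the robot, y to its left, z up, the work surface at z = 0. Lengths are in mm, angles in degrees, forces in N, time in s.
With the tool pointing down it reaches from about 350 to 850 mm from the base axis. Payload 8.1 kg.
Tool frame: the origin (TCP) lies midway between the tips of the shut fingers; the grasp point (between the pads) lies 19 mm behind it (r.pinch_z is the distance from the TCP to the grasp point, in mm); z points along the fingers, y is the line along which they close (so a half turn about z gives the same grasp; the last joint's range is limited). The gripper opens to 85 mm and grips with 20 to 120 N. Pads are 22 mm wide; open, the fingers measure 114 mm over their backs; the gripper's body (76 mm by 85 mm) begins 54 mm behind the grasp point. The pads swing forward as they close: fully open they stand 13 mm farther back than shut.
Start: joints at [60.481, 7.471, 85.268, -0, 87.261, -4.893], TCP at [249.993, 545.444, 231.292] pointing down, gripper open.
Joint ranges: [-169.43, 169.43], [-51.17, 129.36], [1.28, 143.12], [-76.62, 256.62], [0, 156.53], [-152.29, 152.29]. Speed limits (degrees/s): [136.94, 136.94, 159.86, 180, 180, 180].

### API

Orientations are given as [roll, pitch, yaw] about the fixed x, y, z axes, in that order (R = Rz(yaw) Ry(pitch) Rx(roll)).
In Python, from bench import sensors, optics, job, r gives the robot as it stands.
- The arm moves only by the tool play_rows, never from a script. Its argument "motion" is a list that holds one entry, the list of rows, each a list of 6 numbers: the shift along the tool's x, y, z in cm, then the turn, a rotation vector about the tool's x, y, z in degrees. In form: [[[x, y, z, ax, ay, az], ...]]. A call has 1 to 5 rows; each row is the pose to reach, as a shift and turn from the pose commanded when the call began, along the tool's axes at that moment; what a row does not reach only later rows make up. A row lasts 1/10 s, in which the tool goes at most 50 mm and 8.59 degrees, less where a joint would pass 70% of its speed; a pose out of reach is approached as far as the arm can. A call with a gripper value outside its range is refused whole. "jaw" is the opening, from 0 (shut) to 1 (fully open), set as the call begins (left out, the last holds). The fingers move at their own pace and stop on an object; "squeeze" is the grip in N (left out, the last holds). Time passes only in rows, so rows that repeat a pose let the fingers close. It gives the time, the measured TCP pose, the force, the opening and the grip force at its end, in the units of the state.
- sensors.sense(): the state, without advancing time (a new reading comes with each control period).
- optics.snapshot(name): name is "scene" or "top" or "wrist"; returns a dict with "pixels" (420x560x3 uint8, red, green, blue), "mtx" (3x3 intrinsics, pixels), "R" (3x3) and "t" (3): a world point X has camera coordinates R X + t; the wrist camera has in their place "T_tool_cam" (4x4, takes a point from camera to tool coordinates, whose origin is the TCP and whose axes are the flange's). Camera axes: x right, y down, z forward; pixel columns grow to the right and rows downward; lengths in mm; the calibration is good to about 2 mm. A picture is of the moment at which its call begins: read the wrist's pose just before it. There is no depth.
- job.hand_in(): hands the job in; it is judged then, once.
The state is a dict: "time": time; "joint_pos": joint angles; "qd": joint speeds; "joint_efforts": joint torques, N m; "tool_pos": TCP position; "tcp_rot": TCP orientation; "ft_force": force on the tool from outside, world axes, zero at the start; "wrist_torque": the same for the moment, N m; "finger_gap": finger opening in mm; "grip_force": force on a finger pad.
Only numpy, scipy, OpenCV 4.12 (cv2) and the standard library are available. Lean on these libraries where they do the work, as an engineer would, in place of code of your own. Each camera call takes 0.05 s, during which the arm holds its last target. There are 200 camera calls.

## Working session

There is one attempt and no reset: what is moved stays moved. The work goes in short steps, Python scripts to look and compute and a tool call to move; the robot and the scene stay as the last step left them, time stands still between calls to the robot, and variables do not carry over. Pictures are saved under pics/ and viewed, at most 10 in all, crops included, and the job is handed in when it is done.

Besides the shell and the picture viewer there is one more tool, called in YAML: its name, and indented under it one key for each argument. play_rows: Moves the arm, as the interface text tells. Its arguments: {"type":"object","properties":{"motion":{"type":"array","items":{"type":"array","items":{"type":"array","items":{"type":"number"}}}},"jaw":{"type":"number"},"squeeze":{"type":"number"}},"required":["motion"]}

```bash
mkdir -p pics; python3 - <<'E'
from bench import sensors, optics, job, r
import cv2,pickle
print(sensors.sense())
D={}
for n in("scene","top","wrist"):
    s=optics.snapshot(n);D[n]=s;cv2.imwrite(f"pics/{n}0.png",s["pixels"][:,:,::-1])
    print(n,{k:v for k,v in s.items() if k!="pixels"})
pickle.dump(D,open("d0.pkl","wb"))
E
```

```text
{'time': 0.0, 'joint_pos': array([ 6.04820412e+01,  7.51747961e+00,  8.53295703e+01,  9.78907167e-04,
        8.72618328e+01, -4.89291496e+00]), 'qd': array([ 0.03482301,  0.09354992,  0.02766618, -0.05147594,  0.0568062 ,
       -0.04857513]), 'joint_efforts': array([-2.57792395e-03, -5.69395101e+01, -5.00553989e+01, -3.44798482e-04,
        1.48261007e-02,  4.82559017e-06]), 'tool_pos': array([249.70457703, 544.95934528, 230.21692629]), 'tcp_rot': array([-1.79891597e+02, -1.02611409e-02,  1.55374899e+02]), 'ft_force': array([0.49548728, 0.45210561, 0.02703406]), 'wrist_torque': array([ 0.00728263, -0.03248806,  0.0105516 ]), 'grip_force': 0.0, 'finger_gap': 85.79221650386313}
scene {'mtx': array([[400.2048096 ,   0.        , 272.94973743],
       [  0.        , 400.2048096 , 210.59221348],
       [  0.        ,   0.        ,   1.        ]]), 'R': array([[-0.03818809,  0.99906712,  0.02016349],
       [ 0.5358475 ,  0.03750551, -0.84348135],
       [-0.84345073, -0.02140638, -0.53677988]]), 't': array([-169.01531342, -217.96411424, 1473.14589308])}
top {'mtx': array([[412.74866734, 
[... 164 characters left out ...]
957386, -0.02439044],
       [-0.98930003,  0.01940099, -0.14459962],
       [ 0.1450112 ,  0.02181044, -0.9891896 ]]), 't': array([225.19626483, 567.52163493, 881.8135289 ])}
wrist {'mtx': array([[325.24699658,   0.        , 280.76699546],
       [  0.        , 325.24699658, 212.9087638 ],
       [  0.        ,   0.        ,   1.        ]]), 'T_tool_cam': array([[-4.01050245e-04, -9.45002890e-01, -3.27061732e-01,
         8.37915919e+01],
       [ 9.99999669e-01, -6.10513240e-04,  5.37778186e-04,
        -1.11516555e+00],
       [-7.07877458e-04, -3.27061408e-01,  9.45002822e-01,
        -1.42572139e+02],
       [ 0.00000000e+00,  0.00000000e+00,  0.00000000e+00,
         1.00000000e+00]])}
```

View pics/scene0.png

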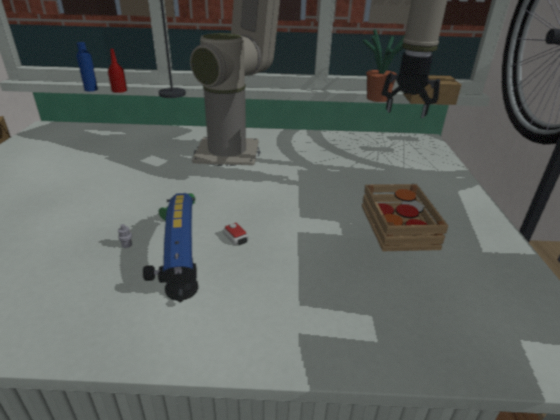

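View pics/top0.png

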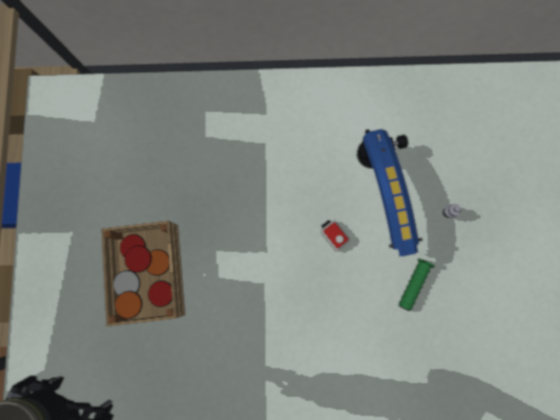

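The mudguard lies at negative y, with its free end towards the robot. The vise is at about top (378,150), and the stickers run from about (391,173) to (406,233). The light is at (335,235), the green cover at (416,284) and the tool at (452,211). Next I'll triangulate the stickers.

```bash
cat > h.py <<'E'
import numpy as np,cv2
def stickers(im,amin=15,s=100):
    h=cv2.cvtColor(im,cv2.COLOR_RGB2HSV)
    m=cv2.inRange(h,(18,s,80),(34,255,255))
    n,l,st,c=cv2.connectedComponentsWithStats(m,connectivity=4)
    return [(c[i],st[i]) for i in range(1,n) if st[i,4]>=amin]
def tri(A,B,a,b):
    P=lambda s:s["mtx"]@np.c_[s["R"],s["t"]]
    X=cv2.triangulatePoints(P(A),P(B),np.float64(a).reshape(2,1),np.float64(b).reshape(2,1));return (X[:3]/X[3]).ravel()
def plane(s,p,z):
    C=-s["R"].T@s["t"];d=s["R"].T@np.linalg.inv(s["mtx"])@[p[0],p[1],1];return C+d*(z-C[2])/d[2]
E
python3 - <<'E'
from h import *;import pickle
D=pickle.load(open("d0.pkl","rb"))
for n in("scene","top"):
    print(n)
    for c,s in stickers(D[n]["pixels"],8): print(c.round(1),s)
im=D["scene"]["pixels"][180:300,120:250,::-1]
im2=D["top"]["pixels"][120:270,330:480,::-1]
cv2.imwrite("pics/c.png",np.hstack([cv2.resize(im,(390,360),interpolation=cv2.INTER_CUBIC),cv2.resize(im2,(360,360),interpolation=cv2.INTER_CUBIC)]))
E
```

```text
scene
[447.5  81.1] [440  76  18   9  71]
[  0.6 118.6] [  0 117   3   4   8]
[179. 199.] [176 196   7   7  41]
[178.1 206.4] [175 204   7   6  35]
[177.3 213.9] [174 211   7   7  40]
[177.  222.9] [174 219   7   8  49]
top
[19.  91.7] [ 12  70  19  45 437]
[390.9 172.7] [387 167   9  12  80]
[395.  187.2] [391 182   9  12  83]
[399.  202.2] [395 196   9  13  85]
[402.4 217.3] [398 212   9  12  86]
[405.5 232.5] [402 227   8  12  82]
[  3.2 289.2] [  0 266  11  55 293]
[  6.4 311.1] [  6 308   2   7  10]
```

View pics/c.png

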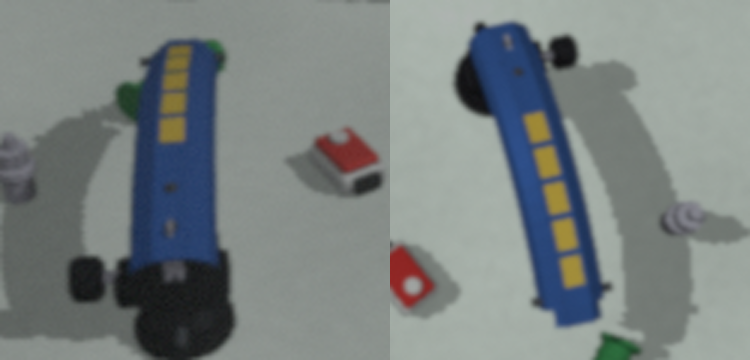

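The crops show four stickers in the scene view; the fifth is hidden behind the arch. Two side stays sit near sticker 5. Next I'll triangulate the four common stickers.

```bash
python3 - <<'E'
from h import *;import pickle
D=pickle.load(open("d0.pkl","rb"));S,T=D["scene"],D["top"]
t=[c for c,s in stickers(T["pixels"],60) if c[0]>350]
s=[c for c,_ in stickers(S["pixels"],30) if 150<c[0]<200][::-1]
X=np.array([tri(S,T,a,b) for a,b in zip(s,t)])
print(X.round(1))
z=X[:,2].mean()
Y=np.array([plane(T,c,z) for c in t]);print(Y.round(1))
d=Y[4]-Y[0];print(np.degrees(np.arctan2(d[1],d[0])),np.linalg.norm(d),np.linalg.norm(np.diff(Y,axis=0),axis=1))
for nm,p,zz in(("light",(335,235),16),("tool",(452,211),30),("coverL",(425,262),25),("coverR",(406,305),25)):print(nm,plane(T,p,zz).round())
E
```

```text
[[645.6 -16.1 119.6]
 [614.2 -22.5 121.9]
 [582.7 -28.5 121.9]
 [551.3 -33.7 122.6]]
[[645.2 -15.6 121.5]
 [614.2 -22.3 121.5]
 [582.8 -28.7 121.5]
 [551.5 -33.8 121.5]
 [520.2 -38.2 121.5]]
-169.73197477493216 126.96773462709461 [31.69163762 32.0342671  31.74518103 31.54956939]
light [528.  93.  16.]
tool [ 576. -171.   30.]
coverL [ 463. -104.   25.]
coverR [369. -57.  25.]
```

play_rows:
  motion:
    - [[-20,-14,-5,0,0,40],[-20,-14,-5,0,0,40],[-20,-14,-5,0,0,40],[-20,-14,-5,0,0,40],[-20,-14,-5,0,0,40]]
  jaw: 0

```text
time: 0.65
tool_pos: [373.9, 333.0, 281.5]
tcp_rot: [-180.0, 0.0, 115.1]
ft_force: [1.0, 1.0, -0.1]
finger_gap: 12.1
grip_force: 0.0
```

```bash
cat >> h.py <<'E'
from scipy.spatial.transform import Rotation as Ro
def to(st,tgt,yaw,pitchR=None):
    R=Ro.from_euler('xyz',st["tcp_rot"],degrees=True)
    T=Ro.from_euler('xyz',[180,0,yaw],degrees=True)
    return (R.inv().apply(np.array(tgt)-st["tool_pos"])/10).round(2),(R.inv()*T).as_rotvec(degrees=True).round(1)
E
python3 - <<'E'
from h import *;from bench import sensors
s=sensors.sense();print(s["time"],s["tool_pos"],s["tcp_rot"],to(s,[583,-29,250],100.3))
E
```

```text
0.65 [373.90821616 333.00374889 281.45606848] [-1.79992543e+02  9.42465865e-03  1.15056037e+02] (array([-41.65,   3.61,   3.15]), array([-0. ,  0. , 14.8]))
```

play_rows:
  motion:
    - [[-25,2.2,1.9,0,0,15],[-25,2.2,1.9,0,0,15],[-25,2.2,1.9,0,0,15],[-25,2.2,1.9,0,0,15],[-25,2.2,1.9,0,0,15]]

```text
time: 1.15
tool_pos: [500.1, 117.9, 262.2]
tcp_rot: [180.0, -0.0, 100.4]
ft_force: [1.0, 0.5, -0.1]
finger_gap: 0.3
grip_force: 0.0
```

```bash
python3 - <<'E'
from h import *;from bench import sensors
s=sensors.sense();print(s["time"],s["tool_pos"],s["tcp_rot"],to(s,[583,-29,250],100.3))
E
```

```text
1.15 [500.1498465  117.86022717 262.18714136] [ 1.79996108e+02 -4.78736637e-03  1.00371905e+02] (array([-15.94,   5.51,   1.22]), array([ 0. , -0. ,  0.1]))
```

play_rows:
  motion:
    - [[-16,5.5,1.2,0,0,0],[-16,5.5,1.2,0,0,0],[-16,5.5,1.2,0,0,0],[-16,5.5,1.2,0,0,0],[-16,5.5,1.2,0,0,0]]

```text
time: 1.65
tool_pos: [582.8, -30.3, 249.2]
tcp_rot: [-179.9, -0.0, 100.2]
ft_force: [-0.1, -0.2, -0.8]
finger_gap: -0.0
grip_force: 0.0
```

```bash
python3 - <<'E'
from h import *;from bench import sensors,optics;import pickle
s=sensors.sense();w=optics.snapshot("wrist")
R=Ro.from_euler('xyz',s["tcp_rot"],degrees=True).as_matrix()
M=np.eye(4);M[:3,:3]=R;M[:3,3]=s["tool_pos"];Q=np.linalg.inv(M@w["T_tool_cam"]);w["R"],w["t"]=Q[:3,:3],Q[:3,3]
pickle.dump(w,open("w1.pkl","wb"));cv2.imwrite("pics/w1.png",w["pixels"][:,:,::-1])
D=pickle.load(open("d0.pkl","rb"))
t=[c for c,_ in stickers(D["top"]["pixels"],60) if c[0]>350]
print(s["time"],s["tool_pos"],s["tcp_rot"])
for c,st in stickers(w["pixels"],40):print(c.round(1),st)
E
```

```text
1.65 [582.84643624 -30.25365735 249.22182705] [-1.79897695e+02 -5.70445664e-03  1.00163487e+02]
[355.9 198.8] [342 189  29  20 522]
[212.7 198.9] [199 190  28  19 465]
[246.8 200.3] [233 191  29  19 507]
[319.8 200.3] [305 191  30  19 546]
[282.8 200.4] [268 192  30  18 528]
```

View pics/w1.png

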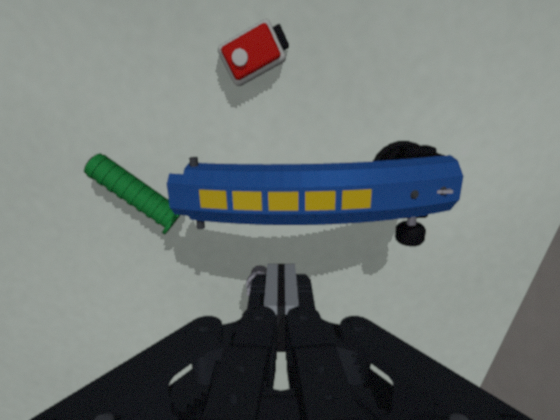

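The wrist view shows all five stickers clearly, at row ~200 and cols 213 (last) to 356 (first). Next I'll triangulate them against the top and scene views.

```bash
python3 - <<'E'
from h import *;import pickle
w=pickle.load(open("w1.pkl","rb"));D=pickle.load(open("d0.pkl","rb"))
a=sorted([c for c,_ in stickers(w["pixels"],40)],key=lambda c:-c[0])
t=[c for c,_ in stickers(D["top"]["pixels"],60) if c[0]>350]
s=[c for c,_ in stickers(D["scene"]["pixels"],30) if 150<c[0]<200][::-1]
print("w+top\n",np.array([tri(w,D["top"],x,y) for x,y in zip(a,t)]).round(1))
print("w+scene\n",np.array([tri(w,D["scene"],x,y) for x,y in zip(a,s)]).round(1))
print("w+scene shifted\n",np.array([tri(w,D["scene"],x,y) for x,y in zip(a[1:],s)]).round(1))
for z in(110,115,120,125):
    Y=np.array([plane(w,c,z) for c in a]);print(z,np.linalg.norm(Y[4]-Y[0]),Y.round(1).tolist())
for X in([520,-38,117],[520,-38,125]):
    p=D["scene"]["mtx"]@(D["scene"]["R"]@X+D["scene"]["t"]);print(p[:2]/p[2])
E
```

```text
w+top
 [[639.3  -9.9 145. ]
 [619.8 -29.4  95.9]
 [584.7 -31.6 111.2]
 [552.7 -36.4 112.9]
 [521.7 -42.4 107.5]]
w+scene
 [[646.4 -16.1 120.2]
 [615.4 -22.5 122.8]
 [584.  -28.2 122.8]
 [553.4 -33.3 123.9]]
w+scene shifted
 [[618.8 -26.1 101.3]
 [585.  -32.8 102.9]
 [552.1 -38.7 102.7]
 [521.2 -43.2 104.4]]
110 129.33864360309497 [[649.5, -19.0, 110.0], [617.7, -26.1, 110.0], [584.8, -32.2, 110.0], [552.7, -37.9, 110.0], [522.2, -41.9, 110.0]]
115 127.0438098344921 [[648.0, -17.8, 115.0], [616.8, -24.7, 115.0], [584.5, -30.7, 115.0], [552.9, -36.3, 115.0], [523.0, -40.3, 115.0]]
120 124.74897606588932 [[646.6, -16.5, 120.0], [615.9, -23.4, 120.0], [584.2, -29.2, 120.0], [553.2, -34.7, 120.0], [523.8, -38.6, 120.0]]
125 122.45414229728655 [[645.1, -15.3, 125.0], [615.0, -22.0, 125.0], [583.9, -27.7, 125.0], [553.5, -33.1, 125.0], [524.6, -36.9, 125.0]]
[180.57781824 194.36449939]
[180.23482325 191.50350476]
```

```bash
python3 - <<'E'
from h import *;import pickle
from bench import optics
S=optics.snapshot("scene");D=pickle.load(open("d0.pkl","rb"))
cv2.imwrite("pics/c2.png",np.hstack([cv2.resize(x[185:305,135:225,::-1],(400,533),interpolation=cv2.INTER_NEAREST) for x in (D["scene"]["pixels"],S["pixels"])]))
for q in range(186,232):print(q,D["scene"]["pixels"][q,178].tolist(),end=' ')
E
```

```text
186 [135, 141, 137] 187 [135, 141, 137] 188 [136, 142, 138] 189 [134, 141, 136] 190 [135, 141, 137] 191 [133, 140, 136] 192 [126, 132, 131] 193 [84, 95, 107] 194 [58, 69, 88] 195 [86, 84, 70] 196 [111, 100, 53] 197 [116, 103, 53] 198 [105, 96, 58] 199 [113, 103, 55] 200 [123, 110, 54] 201 [125, 110, 51] 202 [118, 105, 53] 203 [100, 95, 63] 204 [106, 99, 61] 205 [124, 109, 55] 206 [130, 114, 54] 207 [130, 116, 55] 208 [127, 110, 53] 209 [109, 100, 64] 210 [93, 89, 82] 211 [121, 109, 69] 212 [132, 116, 55] 213 [134, 118, 56] 214 [133, 118, 55] 215 [134, 119, 56] 216 [128, 116, 56] 217 [107, 100, 68] 218 [87, 87, 85] 219 [116, 106, 71] 220 [133, 118, 58] 221 [136, 120, 56] 222 [137, 121, 56] 223 [137, 121, 57] 224 [137, 120, 54] 225 [135, 118, 54] 226 [126, 112, 64] 227 [85, 85, 85] 228 [51, 67, 101] 229 [45, 66, 106] 230 [42, 64, 105] 231 [40, 62, 104]
```

View pics/c2.png

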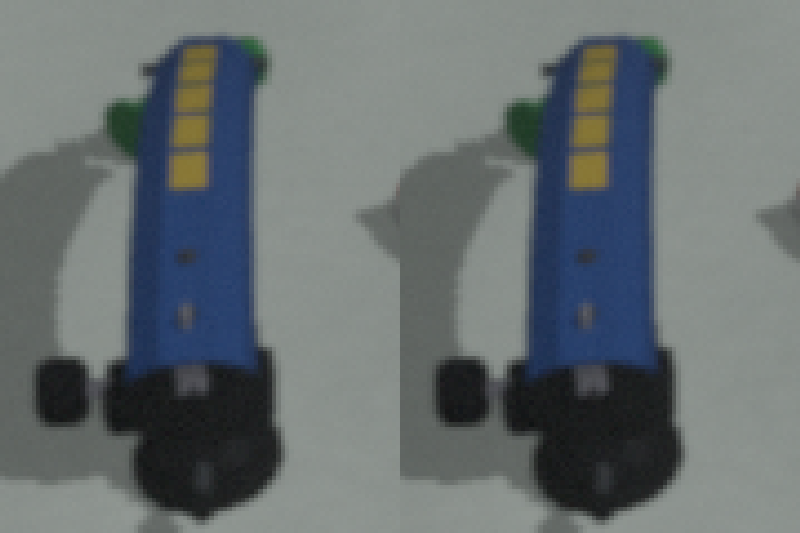

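All five are visible: the last two merge at rows ~195–203, split near 198. I'll redo stickers 4 and 5 with that split.

```bash
python3 - <<'E'
from h import *;import pickle
w=pickle.load(open("w1.pkl","rb"));D=pickle.load(open("d0.pkl","rb"))
a=sorted([c for c,_ in stickers(w["pixels"],40)],key=lambda c:-c[0])
t=[c for c,_ in stickers(D["top"]["pixels"],60) if c[0]>350]
s=[(177.0,222.9),(177.3,213.9),(178.1,206.6),(178.7,201),(179.3,196.5)]
W=np.array([tri(w,D["scene"],x,y) for x,y in zip(a,s)]);T=np.array([tri(D["top"],D["scene"],x,y) for x,y in zip(t,s)])
print(W.round(1));print(T.round(1))
M=(W+T)/2
arc=(np.arange(5)-2)*32.;x=350*np.sin(arc/350);z=350*np.cos(arc/350)-350
k,b=np.polyfit(x,M[:,2]-z,1);print("slope",k,"z3",b, "z",(z+k*x+b).round(1))
d=M[4]-M[0];print(np.degrees(np.arctan2(d[1],d[0])),np.linalg.norm(d), M.round(1))
E
```

```text
[[646.5 -16.1 120.1]
 [615.4 -22.4 122.9]
 [584.  -28.3 122.2]
 [553.1 -34.8 118.3]
 [522.5 -41.1 112.4]]
[[645.7 -16.1 119.5]
 [614.2 -22.5 122. ]
 [582.8 -28.6 121.4]
 [552.  -34.9 117.6]
 [521.3 -41.2 111.5]]
slope -0.06353018970522364 z3 121.7101124496866 z [119.9 122.3 121.7 118.2 111.8]
-168.59289798722781 126.90722509040214 [[646.1 -16.1 119.8]
 [614.8 -22.5 122.4]
 [583.4 -28.5 121.8]
 [552.6 -34.9 117.9]
 [521.9 -41.1 111.9]]
```

```bash
python3 - <<'E'
from h import *;from bench import sensors
s=sensors.sense();print(s["time"],s["tool_pos"],s["tcp_rot"],s["ft_force"],to(s,[646,-16,133],101.4))
E
```

```text
1.75 [582.19944309 -27.33099549 249.97299826] [-1.79941741e+02 -5.17852649e-02  1.00333729e+02] [-0.11817129  0.3636639   0.05897774] (array([-0.04,  6.49, 11.69]), array([-0.1, -0.1, -1.1]))
```

play_rows:
  motion:
    - [[0,6.5,6,0,0,-1],[0,6.5,9,0,0,-1],[0,6.5,11.7,0,0,-1],[0,6.5,11.7,0,0,-1],[0,6.5,11.7,0,0,-1]]

```text
time: 2.25
tool_pos: [645.5, -14.4, 133.6]
tcp_rot: [-179.9, -0.0, 101.5]
ft_force: [0.1, -1.9, 1.5]
finger_gap: 0.1
grip_force: 0.0
```

```bash
cat > st.py <<'E'
from h import *;from bench import sensors,optics
s=sensors.sense();print(s["time"],s["tool_pos"].round(2),s["tcp_rot"].round(2),s["ft_force"].round(2),to(s,[646,-16,120],101.4))
E
python3 st.py; python3 - <<'E'
from h import *;from bench import sensors,optics
s=sensors.sense();w=optics.snapshot("wrist");cv2.imwrite("pics/w2.png",w["pixels"][:,:,::-1])
for n in("scene","top"):
  o=optics.snapshot(n);print(n,[(c.round(1).tolist(),int(q[4])) for c,q in stickers(o["pixels"],15) if 150<c[0]<410])
R=Ro.from_euler('xyz',s["tcp_rot"],degrees=True).as_matrix()
M=np.eye(4);M[:3,:3]=R;M[:3,3]=s["tool_pos"];Q=np.linalg.inv(M@w["T_tool_cam"]);w["R"],w["t"]=Q[:3,:3],Q[:3,3]
for c,q in stickers(w["pixels"],40):print(c.round(1),q,plane(w,c,120).round(1))
E
```

```text
2.25 [645.48 -14.42 133.6 ] [-1.7989e+02 -4.0000e-02  1.0148e+02] [ 0.13 -1.92  1.54] (array([-0.17,  0.02,  1.36]), array([-0.1, -0. ,  0.1]))
scene [([177.0, 222.8], 50)]
top [([390.8, 175.0], 40), ([395.2, 186.9], 89), ([399.2, 202.2], 88), ([401.6, 217.1], 67), ([403.2, 232.3], 27)]
[ 58.7 260. ] [ 37 245  44  32 982] [528.3 -35.6 120. ]
[108.1 265.5] [  84  251   48   31 1180] [554.4 -33.7 120. ]
[284.2 261.7] [259 253  48  22 662] [646.9 -12.6 120. ]
[163.9 269. ] [ 139  255   50   29 1309] [584.  -29.8 120. ]
[222.9 269.5] [ 198  256   50   29 1364] [615.4 -23.8 120. ]
```

View pics/w2.png

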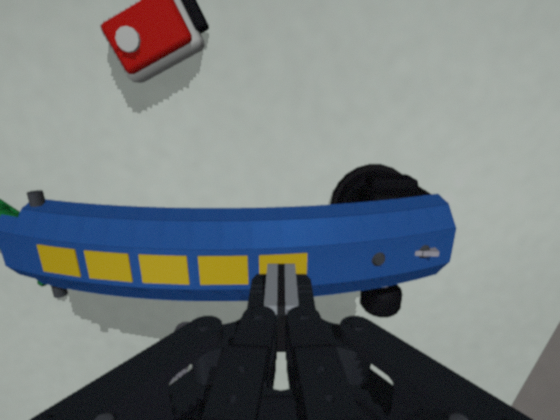

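Tips sit centred above sticker 1 (~(284,265)). I'll descend gently.

play_rows:
  motion:
    - [[-0.1,0,0.5,0,0,0],[-0.1,0,0.9,0,0,0],[-0.1,0,1.1,0,0,0],[-0.1,0,1.2,0,0,0],[-0.1,0,1.2,0,0,0]]

```text
time: 2.9
tool_pos: [646.4, -17.0, 121.1]
tcp_rot: [-180.0, -0.0, 101.4]
ft_force: [1.1, -0.1, -0.4]
finger_gap: 0.1
grip_force: 0.0
```

```bash
python3 st.py
```

```text
2.9 [646.43 -16.96 121.06] [-1.7997e+02 -1.0000e-02  1.0137e+02] [ 1.11 -0.13 -0.36] (array([ 0.1 , -0.02,  0.11]), array([-0., -0., -0.]))
```

play_rows:
  motion:
    - [[0,0,0.1,0,0,0],[0,0,0.2,0,0,0],[0,0,0.2,0,0,0],[0,0,0.2,0,0,0]]

```text
time: 3.3
tool_pos: [646.7, -17.0, 119.5]
tcp_rot: [180.0, 0.0, 101.4]
ft_force: [-0.1, 0.5, -0.4]
finger_gap: 0.0
grip_force: 0.3
```

play_rows:
  motion:
    - [[0,0,0.1,0,0,0],[0,0,0.15,0,0,0],[0,0,0.15,0,0,0],[0,0,0.15,0,0,0]]

```text
time: 3.7
tool_pos: [646.7, -17.0, 118.1]
tcp_rot: [-180.0, 0.0, 101.4]
ft_force: [-1.8, -0.7, 2.8]
finger_gap: 0.1
grip_force: 1.4
```

play_rows:
  motion:
    - [[0,0,0.05,0,0,0],[0,0,0.05,0,0,0],[0,0,0.05,0,0,0]]

```text
time: 4.0
tool_pos: [646.6, -17.0, 117.5]
tcp_rot: [-180.0, 0.0, 101.4]
ft_force: [-2.1, -0.6, 4.0]
finger_gap: 0.0
grip_force: 1.8
```

play_rows:
  motion:
    - [[0,-0.63,-0.06,0,0,0],[0,-1.27,-0.12,0,0,0],[0,-1.9,-0.18,0,0,0],[0,-2.54,-0.22,0,0,0],[0,-3.17,-0.25,0,0,0]]

```text
time: 4.5
tool_pos: [614.8, -23.3, 119.8]
tcp_rot: [-180.0, -0.0, 101.4]
ft_force: [0.2, -0.6, 1.5]
finger_gap: 0.1
grip_force: 0.6
```

play_rows:
  motion:
    - [[0,-0.63,0.04,0,0,0],[0,-1.27,0.1,0,0,0],[0,-1.9,0.16,0,0,0],[0,-2.54,0.22,0,0,0],[0,-3.17,0.28,0,0,0]]

```text
time: 5.0
tool_pos: [584.1, -29.5, 117.2]
tcp_rot: [180.0, 0.0, 101.4]
ft_force: [1.1, -0.5, 2.2]
finger_gap: 0.0
grip_force: 1.0
```

play_rows:
  motion:
    - [[0,-0.63,0.09,0,0,0],[0,-1.27,0.19,0,0,0],[0,-1.9,0.29,0,0,0],[0,-2.54,0.41,0,0,0],[0,-3.17,0.53,0,0,0]]

```text
time: 5.5
tool_pos: [552.9, -35.8, 111.7]
tcp_rot: [-180.0, 0.0, 101.4]
ft_force: [0.9, 0.3, 1.1]
finger_gap: -0.1
grip_force: 1.0
```

play_rows:
  motion:
    - [[0,-0.63,0.17,0,0,0],[0,-1.26,0.35,0,0,0],[0,-1.88,0.54,0,0,0],[0,-2.5,0.73,0,0,0],[0,-3.1,0.93,0,0,0]]

```text
time: 6.0
tool_pos: [522.5, -41.9, 102.3]
tcp_rot: [-180.0, -0.0, 101.4]
ft_force: [1.5, -0.3, 2.7]
finger_gap: -0.0
grip_force: 1.1
```

play_rows:
  motion:
    - [[0,0,0.05,0,0,0],[0,-0.2,0.1,0,0,0],[0,-0.2,0.1,0,0,0]]

```text
time: 6.3
tool_pos: [521.0, -42.2, 101.5]
tcp_rot: [-180.0, -0.0, 101.4]
ft_force: [-0.8, 0.1, 2.8]
finger_gap: -0.0
grip_force: 1.4
```

play_rows:
  motion:
    - [[0,0,-0.4,0,0,0],[0,0,-0.9,0,0,0],[0,0,-1.6,0,0,0],[0,0,-3.5,0,0,0],[0,0,-7,0,0,0]]

```text
time: 6.8
tool_pos: [519.0, -41.8, 169.7]
tcp_rot: [-179.7, -0.1, 101.4]
ft_force: [1.7, 0.5, 0.8]
finger_gap: -0.3
grip_force: 0.0
```

play_rows:
  motion:
    - [[0,0,-4,0,0,0],[0,0,-6,0,0,0],[0,0,-6,0,0,0],[0,0,-6,0,0,0],[0,0,-6,0,0,0]]

```text
time: 7.3
tool_pos: [520.3, -42.0, 230.0]
tcp_rot: [-179.9, -0.1, 101.4]
ft_force: [0.2, -0.2, 0.1]
finger_gap: -0.4
grip_force: 0.0
```

```bash
python3 - <<'E'
from h import *;from bench import sensors,optics,job;import pickle
s=sensors.sense();print(s["time"],s["tool_pos"],s["ft_force"])
D=pickle.load(open("d0.pkl","rb"));S=optics.snapshot("scene")["pixels"]
d=np.abs(S.astype(int)-D["scene"]["pixels"]).max(2)
for n,(a,b,c,e) in dict(light=(215,250,222,250),tool=(222,250,112,138),crate=(180,255,360,445),guard=(190,270,160,195)).items():print(n,d[a:b,c:e].mean().round(1),(d[a:b,c:e]>40).sum())
print(job.hand_in())
E
```

```text
7.3 [520.25726881 -42.0256714  229.99578091] [ 0.23519121 -0.21765636  0.12028773]
light 1.7 0
tool 1.7 0
crate 2.1 0
guard 2.1 0
the job is handed in; nothing more can be done
None
```

I stroked all five stickers in order from the vise to the free end with about 1–4 N of contact, lifted the hand clear, and handed the job in at 7.3 s; the last picture shows the mudguard back in place and the light, cassette tool and crate unmoved (the grip cover I did not compare), but the hand-in gave no verdict.

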